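# Set up a folding parts tray

### The arm

A 6-joint arm with a two-finger parallel gripper is mounted at the origin on a cart in front of the work surface, level with it; the furniture and walls round the work are solid. World frame = base frame: x ahead of the robot, y to its left, z up, the work surface at z = 0. Lengths are in m, angles in rad, forces in N, time in s.
With the tool pointing down it reaches from about 0.3 to 0.75 m from the base axis. Payload 8.5 kg.
Tool frame: the origin (TCP) lies at the very end of the fingers, on their centre line; the grasp point (between the pads) lies 19 mm behind it (env.grasp_offset is the distance from the TCP to the grasp point, in m); z points along the fingers, y is the line along which they close (so a half turn about z gives the same grasp; the last joint's range is limited). The gripper opens to 85 mm and grips with 20 to 120 N. Pads are 22 mm wide; open, the fingers measure 114 mm over their backs; the gripper's body (76 mm by 85 mm) begins 54 mm behind the grasp point. The pads swing forward as they close: fully open they stand 13 mm farther back than shut.
Start: joints at [-1.321, 0.381, 1.297, -0, 1.464, -0.215], TCP at [0.247, -0.492, 0.231] pointing down, gripper open.
Joint ranges: [-3.11, 3.11], [-0.89, 2.33], [0.22, 2.48], [-1.42, 4.56], [0.17, 2.85], [-2.88, 2.88]. Speed limits (rad/s): [2.39, 2.39, 3.14, 3.14, 3.14, 3.14].

### API

Orientations are given as [roll, pitch, yaw] about the fixed x, y, z axes, in that order (R = Rz(yaw) Ry(pitch) Rx(roll)).
In Python, from station import env gives the robot as it stands.
- The arm moves only by the tool send_rows, never from a script. Its argument "motion" is a list of rows, each a list of 5 numbers: the shift along the tool's x, y, z scaled (see below), then the turn about the tool's z scaled (see below), then the finger opening in mm, from 0 to 85.4. In form: [[dx, dy, dz, roll, grip], ...]. A call has 1 to 12 rows; each row is the pose to reach, as a shift and turn from the pose commanded when the call began, along the tool's axes at that moment; what a row does not reach only later rows make up. The controller multiplies each number of a shift by 0.15 m and each number of a turn by 60 degrees. A row lasts 1/12 s, in which the tool goes at most 41.7 mm and 7.16 degrees, less where a joint would pass 70% of its speed; a pose out of reach is approached as far as the arm can. A call with a number of a shift or a turn outside -1 to 1 is refused whole. A call with a gripper value outside its range is refused whole. The fingers move at their own pace and stop on an object; "newtons" is the grip in N (left out, the last holds). Time passes only in rows, so rows that repeat a pose let the fingers close. It gives the time, the measured TCP pose, the force, the opening and the grip force at its end, in the units of the state.
- env.state(): the state, without advancing time (a new reading comes with each control period).
- env.read_camera(name): name is "scene" or "top" or "wrist"; returns (picture, depth): 420x560x3 uint8, red, green, blue; 420x560 float32, m along the optical axis (not along the pixel's ray), 0 where there is no reading.
- env.get_calibration(name): a dict with "fx", "fy", "cx", "cy" (pixels), "rvec" (rotation vector, rad) and "tvec" (3), from world to camera coordinates, as OpenCV has them; the wrist camera has in their place "tool_from_camera" (4x4, takes a point from camera to tool coordinates, whose origin is the TCP and whose axes are the flange's). Camera axes: x right, y down, z forward; pixel columns grow to the right and rows downward; lengths in m; the calibration is good to about 2 mm. A picture is of the moment at which its call begins: read the wrist's pose just before it. get_calibration takes no time and is no camera call.
- env.job_done(): hands the job in; it is judged then, once.
The state is a dict: "clock": time; "joint_pos": joint angles; "joint_vel": joint speeds; "effort": joint torques, N m; "eef_pos": TCP position; "ee_rot": TCP orientation; "ft_force": force on the tool from outside, world axes, zero at the start; "torque": the same for the moment, N m; "finger_gap": opening from 0.0 (shut) to 1.0 (fully open); "grasp_force": force on a finger pad.
Only numpy, scipy, OpenCV 4.12 (cv2) and the standard library are available. Lean on these libraries where they do the work, as an engineer would, in place of code of your own. Each camera call takes 0.05 s, during which the arm holds its last target. There are 200 camera calls.

### The job

Set up the folding metal tray on the bench: raise its three hinged panels fully upright, and close the open side with the loose board from the stand by sliding it down into the two grooved corner posts until it rests on the tray's floor. Leave the tin, the marker and the rubber stoppers where they are.

Things in the scene. Friction and masses are not known exactly. Their poses are not given: they have to be found in the camera images.
- tray: Aluminium folding tray fixed to the bench, floor 140 mm (x) by 146 mm (y), 8 mm thick. Origin under the floor's centre, on the bench; x points away from the robot (give or take its yaw), y left. Panels hinge at the left (+y), right (-y) and far (+x) edges; the near (-x) side is open, with a grooved post at each end, 82 mm high from the bench, flared at the top.
- groove (a point): Middle of the groove line on the tray's floor: 55 mm from the tray's origin toward -x, 8 mm above the bench. The board belongs here, upright, its width along the tray's y. The grooves are 11 mm wide and 116 mm apart end to end, straight up to 68 mm above the bench, then flaring to about 20 mm wide at 82 mm.
- left_panel (a joint): Left panel, 108 mm long, 85 mm high. 0 = folded flat outward, to the tray's +y; grows as its free edge rises; 1.571 = upright, at its stop. Found between 0 and 0.25. Stiff friction hinge (0.12 N m, 1.5 N at the rim bar): the panel stays wherever it is left.
- right_panel (a joint): Right panel, 108 mm long, 85 mm high. 0 = folded flat outward, to the tray's -y; grows as its free edge rises; 1.571 = upright, at its stop. Found between 0 and 0.25. Stiff friction hinge (0.12 N m, 1.5 N at the rim bar): the panel stays wherever it is left.
- far_panel (a joint): Far panel, 100 mm long, 85 mm high. 0 = folded flat inward over the tray's floor, its bar toward the robot; grows as its free edge rises; 1.571 = upright, at its stop. Found between 0 and 0.25. Stiff friction hinge (0.12 N m, 1.5 N at the rim bar): the panel stays wherever it is left.
- left_panel_bar (a point): Middle of the round rim bar (10 mm thick) on the left panel's free edge, 80 mm from its hinge line, which is 28 mm above the bench, 68 mm from the tray's origin to +y, its middle at tray x = +4 mm. Between bar and hinge is a through hand hole, 64 mm along the bar by 33 mm: one finger fits down it, the other outside the bar, which may turn in the grip. Flat, it lies over the bare bench.
- right_panel_bar (a point): Middle of the round rim bar (10 mm thick) on the right panel's free edge, 80 mm from its hinge line, which is 28 mm above the bench, 68 mm from the tray's origin to -y, its middle at tray x = +4 mm. Between bar and hinge is a through hand hole, 64 mm along the bar by 33 mm: one finger fits down it, the other outside the bar, which may turn in the grip. Flat, it lies over the bare bench.
- far_panel_bar (a point): Middle of the round rim bar (10 mm thick) on the far panel's free edge, 80 mm from its hinge line, which is 28 mm above the bench, 64 mm from the tray's origin to +x. Between bar and hinge is a through hand hole, 64 mm along the bar by 33 mm: one finger fits down it, the other outside the bar, which may turn in the grip. Flat, it lies over the tray's floor, 20 mm up.
- board: Loose plain aluminium board, 8 mm thick (x), 110 mm wide (y), 90 mm high (z), about 0.15 kg. Origin at the middle of its lower edge. It stands in the stand's slot, foot 8 mm and top edge 98 mm above the bench, and may lean by up to 0.1 rad. Either face may look outward.
- stand: Dark steel stand fixed to the bench, 70 mm (its x) by 150 mm (its y), 38 mm high, with an upward slot 10 mm wide, 118 mm long (along its y) and 30 mm deep that holds the board. Origin under its centre, on the bench.
- talc_tin: Bystander: white tin with a metal lid, 64 mm across, 84 mm high, standing. Origin under its centre.
- stopper_h: Bystander: black tapered rubber stopper, the one nearest the stand, 55 mm across, 45 mm high. Origin under its centre.
- marker: Bystander: white and red marker pen lying on the bench, 131 mm long. Origin under its middle.
There are look-alikes about, which are no part of the job. There is more than one size of the board; the one meant has the size given above.

How it is judged:
At the end, for the whole second after the job is handed in: Three panels upright (joints above 1.42 rad). Board at rest in both grooves: foot within 6 mm of the groove line in tray x and 7 mm of its middle in y, at most 4 mm above the floor, within 0.12 rad of upright and 0.1 rad of square to the tray (value of joint each of left_panel, right_panel, far_panel above 1.42 rad and x of board in the frame of tray between -0.061 and -0.049 m and y of board in the frame of tray between -0.007 and 0.007 m and z of board in the frame of tray below 0.012 m and angle between board's own z axis and vertical below 0.12 rad and angle between the y axis of board and the y axis of tray, either way round below 0.1 rad and linear speed of board below 0.02 m/s); the robot touches nothing.
It fails at once if the tin, the stopper or the marker is moved by more than 30 mm (distance of any of talc_tin, stopper_h, marker from where it was at the start of the episode above 0.03 m).
It also fails if it takes over 69 s, if anything falls off the work surface, if the arm or the gripper's body presses on something with over 40 N, if the wrist force passes 120 N, or if a joint passes its speed limit or range.

## Working session

There is one attempt and no reset: what is moved stays moved. The work goes in short steps, Python scripts to look and compute and a tool call to move; the robot and the scene stay as the last step left them, time stands still between calls to the robot, and variables do not carry over. Pictures are saved under pics/ and viewed, at most 10 in all, crops included, and the job is handed in when it is done.

Besides the shell and the picture viewer there is one more tool, called after "Call:" by a JSON object that holds its "fn" and its "kwargs". send_rows: Moves the arm, as the interface text tells. Shifts and turns lie within -1 to 1; 1 stands for 0.15 m of shift or 60 degrees of turn. Its arguments: {"type":"object","properties":{"motion":{"type":"array","items":{"type":"array","items":{"type":"number"}}},"newtons":{"type":"number"}},"required":["motion"]}

```bash
ls; mkdir -p pics; cat > h.py <<'E'
import numpy as np, cv2
from station import env
from scipy.spatial.transform import Rotation as R
def cam(name):
    s=env.state(); img,d=env.read_camera(name); c=env.get_calibration(name)
    if name=="wrist":
        T=np.eye(4); T[:3,:3]=R.from_euler('xyz',s["ee_rot"]).as_matrix(); T[:3,3]=s["eef_pos"]
        T=T@np.array(c["tool_from_camera"])
    else:
        M=np.eye(4); M[:3,:3]=R.from_rotvec(np.ravel(c["rvec"])).as_matrix(); M[:3,3]=np.ravel(c["tvec"]); T=np.linalg.inv(M)
    v,u=np.mgrid[0:420,0:560]
    P=np.stack([(u-c["cx"])/c["fx"]*d,(v-c["cy"])/c["fy"]*d,d],-1)@T[:3,:3].T+T[:3,3]
    P[d==0]=np.nan
    return img,d,P
def save(img,n,box=None,k=1):
    if box: img=img[box[1]:box[3],box[0]:box[2]]
    cv2.imwrite(f"pics/{n}.png",cv2.resize(img[:,:,::-1],None,fx=k,fy=k,interpolation=cv2.INTER_CUBIC))
E
python3 - <<'E'
from h import *
s=env.state(); print(s)
for n in ("scene","top"):
    i,d,P=cam(n); save(i,n,k=1.4); np.savez(f"{n}.npz",i=i,d=d,P=P); print(env.get_calibration(n))
E
```

```text
pics
{'clock': 0.0, 'joint_pos': array([-1.32130380e+00,  3.81214062e-01,  1.29826322e+00,  1.23896369e-05,
        1.46360648e+00, -2.15276046e-01]), 'joint_vel': array([-0.00106492, -0.00087741, -0.0007377 ,  0.00034147, -0.00032629,
       -0.001435  ]), 'effort': array([-1.19842738e-03, -4.48472178e+01, -2.31280339e+01, -2.85965434e-04,
        4.80209186e-03, -9.06022393e-06]), 'eef_pos': array([ 0.24645714, -0.49136134,  0.23070125]), 'ee_rot': array([-3.14013860e+00, -3.30556554e-04,  4.64767002e-01]), 'ft_force': array([ 0.34935564, -0.48055971,  0.23778679]), 'torque': array([-0.00149515, -0.00956972,  0.00771918]), 'grasp_force': 0.0, 'finger_gap': 0.9979233755561271}
{'fx': 389.6759706050219, 'fy': 389.6759706050219, 'cx': 286.158786115301, 'cy': 209.7768645212792, 'rvec': array([ 0.77750994, -2.24313601,  1.42040848]), 'tvec': array([0.40704699, 0.21966824, 0.52917563])}
{'fx': 518.9119804494923, 'fy': 518.9119804494923, 'cx': 282.10228214455714, 'cy': 207.62787473500822, 'rvec': array([ 1.98309978, -2.24313779,  0.23035051]), 'tvec': array([-0.04419147,  0.59747416,  1.09016923])}
```

View pics/scene.png

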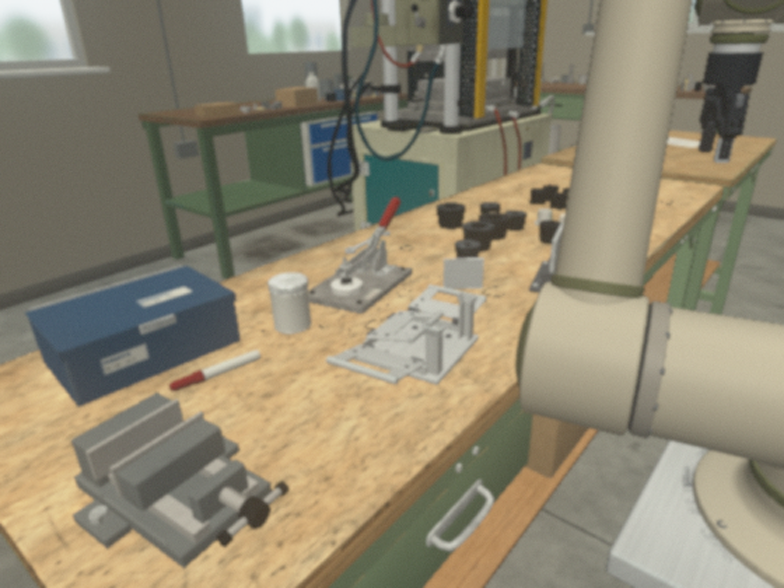

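View pics/top.png

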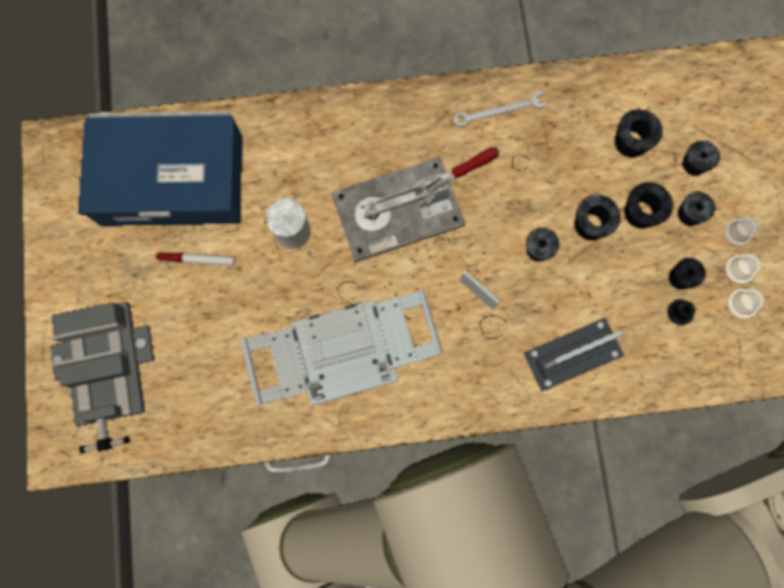

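The scene view shows the tray (scene pixels ~410,340), tin, marker and stoppers. The top view (shown scale 1.4) has the tray at ~(345,350) and the stand with its board at ~(575,350). A second plate at ~(480,288) stands outside the stand.

```bash
python3 - <<'E'
from h import *
z=np.load("top.npz"); P=z["P"]; i=z["i"]
for nm,(u,v) in dict(floor=(345,350),lbarA=(245,345),lbarB=(262,400),rbarA=(425,295),rbarB=(437,355),postL=(316,388),postR=(386,368),farbarA=(310,362),farbarB=(378,342),boardA=(545,367),boardB=(620,335),std1=(525,352),std2=(603,320),std3=(622,357),std4=(544,388),plA=(464,274),plB=(494,304),tin=(286,215),stop=(542,240),marker=(195,258)).items():
    u=round(u/1.4);v=round(v/1.4); print(nm,P[v,u].round(3), np.nanmax(P[v-3:v+4,u-3:u+4,2]).round(3))
def fit(box,zlo,zhi,nm):
    x0,y0,x1,y1=[int(a/1.4) for a in box]
    Q=P[y0:y1,x0:x1].reshape(-1,3); Q=Q[(Q[:,2]>zlo)&(Q[:,2]<zhi)]
    r=cv2.minAreaRect((Q[:,:2]*1000).astype(np.float32)); print(nm,len(Q),r,cv2.boxPoints(r).round().tolist(),np.median(Q[:,2]),Q[:,2].max())
fit((515,310,635,400),.07,.13,"board top"); fit((515,310,635,400),.03,.045,"stand"); fit((455,265,505,310),.02,.13,"plate")
fit((238,285,445,410),.06,.1,"posts"); fit((300,370,330,405),.06,.1,"pL");fit((370,350,400,390),.06,.1,"pR")
s=env.state(); print(env.get_calibration("wrist"))
save(i,"top_board",(360,210,460,290),7)
save(i,"top_tray",(165,200,325,295),5)
E
```

```text
floor [ 0.511 -0.024  0.007] 0.055
lbarA [0.532 0.127 0.055] 0.055
lbarB [0.443 0.111 0.043] 0.054
rbarA [ 0.58  -0.166  0.032] 0.042
rbarB [ 0.484 -0.173  0.002] 0.042
postL [0.452 0.024 0.043] 0.08
postR [ 0.467 -0.089  0.067] 0.086
farbarA [0.497 0.035 0.008] 0.048
farbarB [ 0.518 -0.08   0.008] 0.05
boardA [ 0.441 -0.337  0.041] 0.053
boardB [ 0.471 -0.446  0.099] 0.1
std1 [ 0.472 -0.317  0.006] 0.011
std2 [ 0.507 -0.454  0.005] 0.018
std3 [ 0.445 -0.474 -0.001] 0.012
std4 [ 0.41  -0.339  0.007] 0.012
plA [ 0.602 -0.23   0.054] 0.065
plB [ 0.551 -0.273  0.041] 0.064
tin [0.726 0.041 0.083] 0.089
stop [ 0.649 -0.368  0.037] 0.05
marker [nan nan nan] 0.021
board top 215 ((459.38775634765625, -395.57391357421875), (8.02365493774414, 110.07506561279297), 16.20453643798828) [[440.0, -344.0], [471.0, -450.0], [479.0, -447.0], [448.0, -342.0]] 0.0976894396739647 0.10406050858246618
stand 545 ((459.3522033691406, -395.3443603515625), (29.902368545532227, 129.9513702392578), 16.156387329101562) [[427.0, -337.0], [463.0, -462.0], [492.0, -454.0], [456.0, -329.0]] 0.037932044835852885 0.044
[... 637 characters left out ...]
558 0.08750825030114728
pR 82 ((463.780029296875, -86.29801940917969), (27.71979331970215, 17.096269607543945), 7.269069671630859) [[449.0, -80.0], [451.0, -97.0], [479.0, -93.0], [476.0, -76.0]] 0.07861535071598891 0.08597924978505422
{'fx': 318.1674235564148, 'fy': 318.1674235564148, 'cx': 280.68333674551906, 'cy': 208.16118750552852, 'tool_from_camera': array([[-2.64426347e-04, -9.60253345e-01, -2.79129798e-01,
         6.99506788e-02],
       [ 9.99999838e-01, -1.13416835e-04, -5.57150868e-04,
        -8.76263153e-04],
       [ 5.03347966e-04, -2.79129900e-01,  9.60253219e-01,
        -1.41881086e-01],
       [ 0.00000000e+00,  0.00000000e+00,  0.00000000e+00,
         1.00000000e+00]])}
```

View pics/top_board.png

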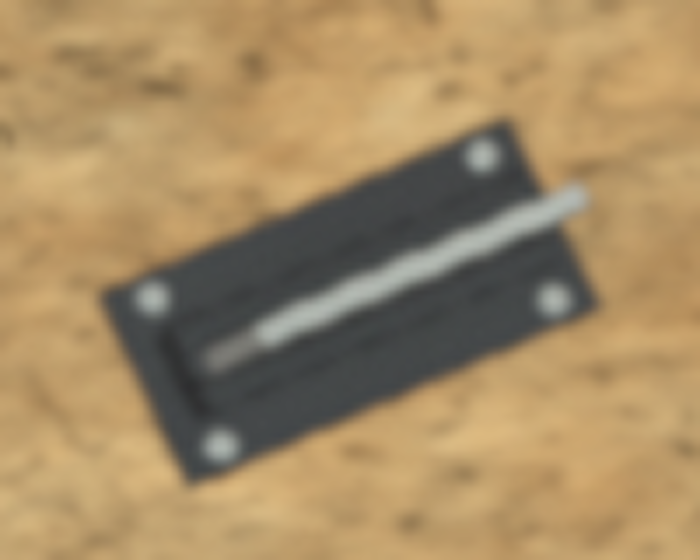

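View pics/top_tray.png

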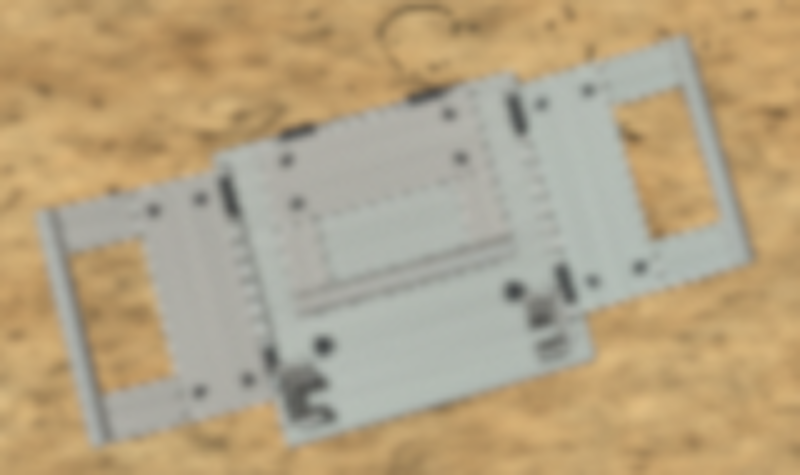

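Candidates for the board (in top-view pixels) are the plate at (575,350) in the stand, 110 x 8 mm with its top at 98 mm, and the loose plate at (480,288), only about 74 mm wide and 65 mm high. The one in the stand fits, and the enlarged crop confirms it sitting in the slot. Tray yaw is about 0.155, with the groove's middle at about (0.455, -0.031).

Moving toward the tray now, with a wrist view over the stand on the way.

Call:
{"fn": "send_rows", "kwargs": {"motion": [[1, 0, 0, 0.296, 60], [1, 0, 0, 0.296, 60], [1, 0, 0, 0.296, 60], [1, 0, 0, 0.296, 60], [1, 0, 0, 0.296, 60], [1, 0, 0, 0.296, 60]]}}

```text
clock: 0.6
eef_pos: [0.3816, -0.4234, 0.2309]
ee_rot: [-3.141, 0.0, 0.158]
ft_force: [-0.5, 0.2, -0.1]
finger_gap: 0.7
grasp_force: 0.0
```

```bash
cat >> h.py <<'E'
def goto(p,yaw):
    s=env.state(); m=R.from_euler('xyz',s["ee_rot"]).as_matrix(); y=s["ee_rot"][2]
    d=m.T@(np.array(p)-s["eef_pos"])/.15; r=(y-yaw+np.pi)%(2*np.pi)-np.pi
    print("rows",d.round(3),"roll",round(r/np.radians(60),3))
def rect(P,m,nm):
    Q=P[m]; r=cv2.minAreaRect((Q[:,:2]*1000).astype(np.float32)); print(nm,len(Q),np.round(r[0],1),np.round(r[1],1),round(r[2],2),cv2.boxPoints(r).round().tolist(),"z",np.median(Q[:,2]).round(4)); return Q
def near(P,x,y,r,lo,hi): return (np.hypot(P[...,0]-x,P[...,1]-y)<r)&(P[...,2]>lo)&(P[...,2]<hi)
E
python3 - <<'E'
from h import *
i,d,P=cam("wrist"); np.savez("w1.npz",i=i,P=P)
s=env.state(); print(s["eef_pos"],s["ee_rot"],s["clock"])
rect(P,near(P,.459,-.395,.075,.085,.12),"boardtop"); rect(P,near(P,.459,-.395,.08,.03,.045),"stand")
goto((.50,-.022,.20),.155)
E
```

```text
[ 0.38064378 -0.42417293  0.23095221] [-3.14100611e+00  5.99215586e-04  1.56090286e-01] 0.65
boardtop 1397 [ 457.6 -394.4] [  8.1 110.3] 16.16 [[438.0, -343.0], [469.0, -449.0], [477.0, -446.0], [446.0, -340.0]] z 0.0972
stand 2418 [ 457.6 -394.3] [ 30.1 130. ] 16.19 [[425.0, -336.0], [461.0, -461.0], [490.0, -453.0], [454.0, -328.0]] z 0.0372
rows [ 1.203 -2.525  0.207] roll 0.001
```

Call:
{"fn": "send_rows", "kwargs": {"motion": [[0.6, -1, 0, 0, 40], [0.6, -1, 0, 0, 40], [0.6, -1, 0, 0, 40], [0.6, -1, 0, 0, 40], [0.6, -1, 0, 0, 40]]}}

```text
clock: 1.07
eef_pos: [0.4467, -0.2585, 0.2316]
ee_rot: [-3.14, -0.0, 0.157]
ft_force: [0.4, -0.2, 0.7]
finger_gap: 0.47
grasp_force: 0.0
```

Call:
{"fn": "send_rows", "kwargs": {"motion": [[0.6, -1, 0.2, 0, 40], [0.6, -1, 0.2, 0, 40], [0.6, -1, 0.2, 0, 40], [0.6, -1, 0.2, 0, 40], [0.6, -1, 0.2, 0, 40]]}}

```text
clock: 1.48
eef_pos: [0.5124, -0.0971, 0.2003]
ee_rot: [-3.14, 0.001, 0.157]
ft_force: [-1.2, -0.1, -0.5]
finger_gap: 0.467
grasp_force: 0.0
```

Call:
{"fn": "send_rows", "kwargs": {"motion": [[0, -0.53, 0, 0, 40], [0, -0.53, 0, 0, 40], [0, -0.53, 0, 0, 40], [0, -0.53, 0, 0, 40], [0, -0.53, 0, 0, 40]]}}

```text
clock: 1.9
eef_pos: [0.5, -0.0231, 0.2014]
ee_rot: [3.141, -0.0, 0.154]
ft_force: [0.4, -0.4, 0.7]
finger_gap: 0.469
grasp_force: 0.0
```

```bash
python3 - <<'E'
from h import *
i,d,P=cam("wrist"); np.savez("w2.npz",i=i,P=P); save(i,"w2",k=1.4)
s=env.state(); print(s["eef_pos"],s["ee_rot"],s["clock"])
rect(P,near(P,.4465,.024,.03,.074,.095),"pL"); rect(P,near(P,.464,-.086,.03,.074,.095),"pR");rect(P,near(P,.455,-.031,.085,.074,.095),"both")
E
```

```text
[ 0.50012994 -0.02340374  0.20136138] [ 3.14108625e+00 -1.53137731e-04  1.52841258e-01] 1.95
pL 212 [446.8  26. ] [24.5 16.3] 4.85 [[434.0, 33.0], [435.0, 17.0], [460.0, 19.0], [458.0, 35.0]] z 0.08
pR 216 [463.9 -84.5] [25.  16.4] 12.68 [[450.0, -79.0], [453.0, -95.0], [478.0, -90.0], [474.0, -74.0]] z 0.0798
both 428 [455.5 -29.3] [ 24.6 128.8] 8.7 [[434.0, 33.0], [453.0, -95.0], [477.0, -91.0], [458.0, 36.0]] z 0.0799
```

View pics/w2.png

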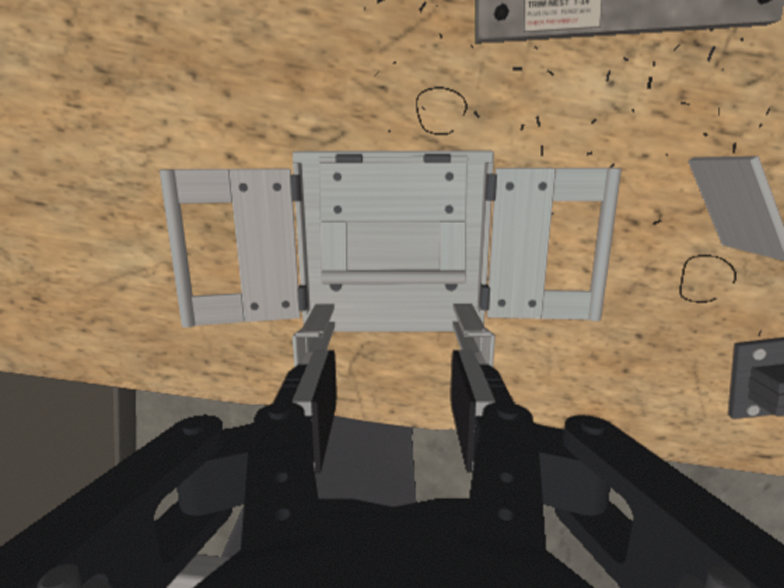

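The wrist view shows the tray with the left bar at (178,248), the right bar at (606,245) and the far bar at (394,273). The posts are near (315,320) and (475,320), and the three hand holes are clear.

```bash
cat >> h.py <<'E'
TO=np.array([.5097,-.0216]); TY=.153
def tray(P):
    c,s=np.cos(TY),np.sin(TY); q=P.copy(); dx=P[...,0]-TO[0]; dy=P[...,1]-TO[1]; q[...,0]=c*dx+s*dy; q[...,1]=-s*dx+c*dy; return q
E
python3 - <<'E'
from h import *
z=np.load("w2.npz"); q=tray(z["P"])
def bar(nm,m,ax):
    Q=q[m]; t=Q[:,2].max(); Q=Q[Q[:,2]>t-.007]; print(nm,len(Q),Q.mean(0).round(4),Q.min(0).round(3),Q.max(0).round(3))
x,y,h=q[...,0],q[...,1],q[...,2]
bar("L",(abs(x-.004)<.03)&(y>.13)&(y<.16)&(h>.015),1)
bar("R",(abs(x-.004)<.03)&(y<-.13)&(y>-.16)&(h>.015),1)
bar("F",(abs(y)<.03)&(x>-.03)&(x<0)&(h>.025),0)
for nm,m in (("L0",(abs(x-.04)<.012)&(y>.075)&(y<.15)&(h>.01)),("R0",(abs(x-.04)<.012)&(y<-.075)&(y>-.15)&(h>.01))):
    Q=q[m]; print(nm,np.polyfit(abs(Q[:,1]),Q[:,2],1))
E
```

```text
L 692 [0.0049 0.1455 0.048 ] [-0.026  0.133  0.044] [0.034 0.152 0.051]
R 652 [ 0.0047 -0.1453  0.0367] [-0.026 -0.151  0.032] [ 0.034 -0.141  0.039]
F 2134 [-0.0006  0.0006  0.2892] [-0.003 -0.03   0.286] [-0.     0.03   0.293]
L0 [0.23775162 0.01197384]
R0 [0.09230109 0.02211931]
```

Call:
{"fn": "send_rows", "kwargs": {"motion": [[0.09, -0.97, 0.5, 0, 30], [0.09, -0.97, 0.5, 0, 30], [0.09, -0.97, 0.5, 0, 30], [0.09, -0.97, 0.5, 0, 30], [0.09, -0.97, 0.5, 0, 30], [0.09, -0.97, 0.5, 0, 30]]}}

```text
clock: 2.45
eef_pos: [0.4908, 0.1241, 0.1254]
ee_rot: [-3.142, 0.002, 0.156]
ft_force: [-0.1, -0.3, 0.4]
finger_gap: 0.354
grasp_force: 0.0
```

```bash
python3 - <<'E'
from h import *
s=env.state(); print(tray(s["eef_pos"]),s["ee_rot"],s["finger_gap"])
i,d,P=cam("wrist"); q=tray(P); x,y,h=q[...,0],q[...,1],q[...,2]
m=(abs(x-.03)<.012)&(y>.125)&(y<.165)&(h>.015)&(h<.07); Q=q[m];print(len(Q)); Q=Q[Q[:,2]>Q[:,2].max()-.004]; print(Q.mean(0),Q.min(0),Q.max(0))
m=(abs(y)<.03)&(x>-.04)&(x<0.02)&(h>.03)&(h<.06); Q=q[m];print(len(Q)); Q=Q[Q[:,2]>Q[:,2].max()-.004]; print("F",Q.mean(0),Q.min(0),Q.max(0))
E
```

```text
[0.00353765 0.14684101 0.12539181] [-3.14155963e+00  2.00950290e-03  1.55758013e-01] 0.35388498999752127
754
[0.03033462 0.14715495 0.04837321] [0.01806468 0.14235787 0.04666627] [0.04193603 0.151569   0.05063076]
1048
F [-0.01598293  0.00022499  0.04744042] [-0.02045931 -0.02971188  0.04603143] [-0.0111295   0.0299047   0.05002931]
```

Call:
{"fn": "send_rows", "kwargs": {"motion": [[0, 0, 0.3, 0, 30], [0, 0, 0.5, 0, 30], [0, 0, 0.636, 0, 30], [0, 0, 0.636, 0, 30], [0, 0, 0.636, 0, 5], [0, 0, 0.636, 0, 5], [0, 0, 0.636, 0, 5], [0, 0, 0.636, 0, 5], [0, 0, 0.636, 0, 5], [0, 0, 0.636, 0, 5], [0, 0, 0.636, 0, 5]], "newtons": 25}}

```text
clock: 3.42
eef_pos: [0.492, 0.1238, 0.0317]
ee_rot: [3.141, -0.003, 0.155]
ft_force: [4.5, -4.4, 1.8]
finger_gap: 0.102
grasp_force: 26.0
```

Gripped: the opening is about 9 mm, which matches the bar. Next is the arc.

Call:
{"fn": "send_rows", "kwargs": {"motion": [[0, 0.017, -0.058, 0, 5], [0, 0.039, -0.112, 0, 5], [0, 0.068, -0.163, 0, 5], [0, 0.101, -0.211, 0, 5], [0, 0.14, -0.255, 0, 5], [0, 0.184, -0.295, 0, 5], [0, 0.231, -0.329, 0, 5], [0, 0.282, -0.358, 0, 5], [0, 0.336, -0.381, 0, 5], [0, 0.397, -0.399, 0, 5], [0, 0.46, -0.41, 0, 5], [0, 0.535, -0.412, 0, 5]]}}

```text
clock: 4.42
eef_pos: [0.5043, 0.0459, 0.0951]
ee_rot: [-3.14, -0.005, 0.155]
ft_force: [-0.5, 15.0, 13.9]
finger_gap: 0.1
grasp_force: 28.0
```

Call:
{"fn": "send_rows", "kwargs": {"motion": [[0, 0, 0, 0, 30], [0, 0, 0, 0, 30], [0, 0, 0, 0, 30], [0, 0, 0, 0, 30], [0, 0, -0.2, 0, 30], [0, 0, -0.4, 0, 30], [0, 0.3, -0.4, 0, 30], [0, 0.55, -0.4, 0, 30], [0, 0.8, -0.4, 0, 30], [0, 0.95, -0.4, 0, 30], [0, 0.95, -0.4, 0, 30]]}}

```text
clock: 5.33
eef_pos: [0.5257, -0.0997, 0.1523]
ee_rot: [3.141, 0.0, 0.151]
ft_force: [0.4, -0.7, -0.8]
finger_gap: 0.352
grasp_force: 0.0
```

Call:
{"fn": "send_rows", "kwargs": {"motion": [[0, 0.25, 0, 0, 30], [0, 0.47, 0, 0, 30], [0, 0.47, 0.1, 0, 30], [0, 0.47, 0.1, 0, 30], [0, 0.47, 0.1, 0, 30]]}}

```text
clock: 5.75
eef_pos: [0.5355, -0.1645, 0.137]
ee_rot: [-3.14, 0.002, 0.155]
ft_force: [-0.3, 0.4, -0.4]
finger_gap: 0.347
grasp_force: 0.0
```

```bash
python3 - <<'E'
from h import *
s=env.state(); print(tray(s["eef_pos"]),s["ee_rot"],s["finger_gap"])
i,d,P=cam("wrist"); q=tray(P); x,y,h=q[...,0],q[...,1],q[...,2]; save(i,"w3",k=1.2)
m=(abs(x-.03)<.012)&(y<-.125)&(y>-.165)&(h>.015)&(h<.07); Q=q[m];print(len(Q)); Q=Q[Q[:,2]>Q[:,2].max()-.004]; print(Q.mean(0),Q.min(0),Q.max(0))
m=(abs(x-.01)<.045)&(y<.085)&(y>.04)&(h>.09)&(h<.13);Q=q[m];print("L",len(Q),Q.mean(0),Q.max(0),Q.min(0))
E
```

```text
[ 0.00367824 -0.14513294  0.13698686] [-3.13955716e+00  2.22523016e-03  1.55184077e-01] 0.347376881514071
614
[ 0.03018593 -0.14682268  0.03746275] [ 0.01802504 -0.15146619  0.03573748] [ 0.0417922  -0.13831727  0.03973427]<stdin>:5: RuntimeWarning: Mean of empty slice.
  ret = um.true_divide(
Traceback (most recent call last):
ValueError: zero-size array to reduction operation maximum which has no identity
```

Call:
{"fn": "send_rows", "kwargs": {"motion": [[0, 0.012, 0.3, 0, 30], [0, 0.012, 0.55, 0, 30], [0, 0.012, 0.787, 0, 30], [0, 0.012, 0.787, 0, 30], [0, 0.012, 0.787, 0, 5], [0, 0.012, 0.787, 0, 5], [0, 0.012, 0.787, 0, 5], [0, 0.012, 0.787, 0, 5], [0, 0.012, 0.787, 0, 5], [0, 0.012, 0.787, 0, 5], [0, 0.012, 0.787, 0, 5]], "newtons": 25}}

```text
clock: 6.72
eef_pos: [0.5373, -0.167, 0.0213]
ee_rot: [3.141, -0.003, 0.155]
ft_force: [2.2, 6.2, 0.8]
finger_gap: 0.101
grasp_force: 26.1
```

View pics/w3.png

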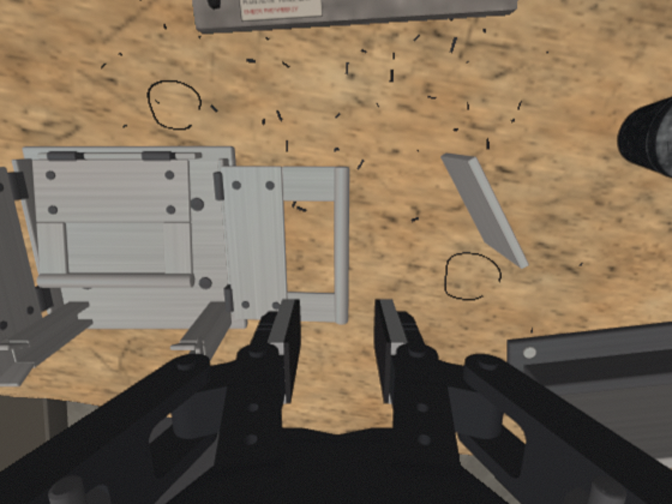

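The left panel now stands up at the left edge (0–35,200), and the right bar (342,245) lies between the open fingers. It is gripped, so I'll raise it.

Call:
{"fn": "send_rows", "kwargs": {"motion": [[0, -0.009, -0.066, 0, 5], [0, -0.027, -0.13, 0, 5], [0, -0.052, -0.192, 0, 5], [0, -0.085, -0.25, 0, 5], [0, -0.125, -0.303, 0, 5], [0, -0.172, -0.351, 0, 5], [0, -0.224, -0.393, 0, 5], [0, -0.28, -0.428, 0, 5], [0, -0.341, -0.455, 0, 5], [0, -0.404, -0.475, 0, 5], [0, -0.47, -0.487, 0, 5], [0, -0.547, -0.488, 0, 5]]}}

```text
clock: 7.72
eef_pos: [0.5252, -0.0881, 0.0971]
ee_rot: [3.135, -0.006, 0.154]
ft_force: [-2.3, -3.4, 14.8]
finger_gap: 0.104
grasp_force: 26.9
```

Call:
{"fn": "send_rows", "kwargs": {"motion": [[0, 0, 0, 0, 30], [0, 0, 0, 0, 30], [0, 0, 0, 0, 30], [0, 0, 0, 0, 30], [0, 0, -0.2, 0, 30], [0, 0, -0.5, 0, 30], [0, -0.25, -0.5, 0, 30], [-0.11, -0.45, -0.5, 0, 30], [-0.11, -0.45, -0.5, 0, 30], [-0.11, -0.45, -0.5, 0, 30]]}}

```text
clock: 8.55
eef_pos: [0.4962, -0.0212, 0.1681]
ee_rot: [-3.141, 0.0, 0.157]
ft_force: [0.0, -0.0, -0.1]
finger_gap: 0.351
grasp_force: 0.0
```

Call:
{"fn": "send_rows", "kwargs": {"motion": [[0, 0, 0, -0.11, 30], [0, 0, 0, -0.22, 30], [0, 0, 0, -0.33, 30], [0, 0, 0, -0.44, 30], [0, 0, 0, -0.55, 30], [0, 0, 0, -0.66, 30], [0, 0, 0, -0.77, 30], [0, 0, 0, -0.88, 30], [0, 0, 0, -1, 30], [0, 0, 0, -1, 30]]}}

```text
clock: 9.38
eef_pos: [0.4974, -0.0231, 0.1675]
ee_rot: [-3.141, 0.0, 1.205]
ft_force: [-0.3, 0.1, -0.6]
finger_gap: 0.352
grasp_force: 0.0
```

Call:
{"fn": "send_rows", "kwargs": {"motion": [[0, 0, 0, -0.11, 30], [0, 0, 0, -0.22, 30], [0, 0, 0, -0.33, 30], [0, 0, 0, -0.44, 30], [0, 0, 0, -0.5, 30], [0, 0, 0, -0.5, 30]]}}

```text
clock: 9.88
eef_pos: [0.4973, -0.0228, 0.1676]
ee_rot: [-3.141, -0.0, 1.723]
ft_force: [-0.4, -0.1, -0.6]
finger_gap: 0.349
grasp_force: 0.0
```

```bash
python3 - <<'E'
from h import *
s=env.state(); print(tray(s["eef_pos"]),s["ee_rot"],s["finger_gap"])
i,d,P=cam("wrist"); q=tray(P); x,y,h=q[...,0],q[...,1],q[...,2]; save(i,"w4",k=1.2)
def f(nm,m):
    Q=q[m]
    if len(Q): print(nm,len(Q),np.median(Q,0).round(4),Q.max(0).round(3),Q.min(0).round(3))
    else: print(nm,0)
f("L",(abs(x-.005)<.04)&(y<.09)&(y>.04)&(h>.1)&(h<.125)); f("R",(abs(x-.005)<.04)&(y>-.09)&(y<-.04)&(h>.1)&(h<.125))
f("F",(y<.045)&(y>.02)&(x>-.04)&(x<0.02)&(h>.042)&(h<.06))
E
```

```text
[-0.01248319  0.00073231  0.1676275 ] [-3.14116523e+00 -4.18374082e-05  1.72335559e+00] 0.34858321496732686
L 2252 [0.005  0.0687 0.1113] [0.045 0.073 0.114] [-0.035  0.064  0.106]
R 891 [-0.0121 -0.0649  0.1111] [ 0.012 -0.062  0.114] [-0.035 -0.071  0.101]
F 512 [-0.0143  0.0357  0.0465] [0.006 0.045 0.05 ] [-0.021  0.02   0.042]
```

View pics/w4.png

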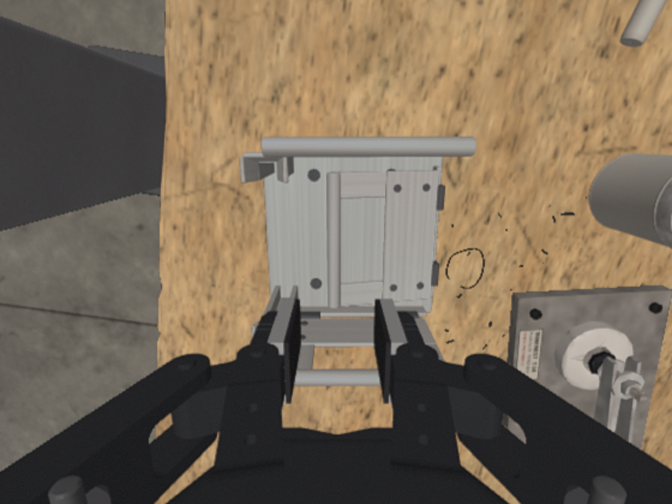

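Both side panels' bars are at about 0.111 m, upright. The far bar (335,240) sits in line ahead of the fingers. Grasping it now.

Call:
{"fn": "send_rows", "kwargs": {"motion": [[0, -0.012, 0.3, 0, 30], [0, -0.012, 0.55, 0, 30], [0, -0.012, 0.8, 0, 30], [0, -0.012, 0.92, 0, 30], [0, -0.012, 0.92, 0, 30], [0, -0.012, 0.92, 0, 5], [0, -0.012, 0.92, 0, 5], [0, -0.012, 0.92, 0, 5], [0, -0.012, 0.92, 0, 5], [0, -0.012, 0.92, 0, 5], [0, -0.012, 0.92, 0, 5], [0, -0.012, 0.92, 0, 5]], "newtons": 25}}

```text
clock: 10.93
eef_pos: [0.4949, -0.0229, 0.0314]
ee_rot: [3.142, 0.001, 1.724]
ft_force: [-4.0, -3.5, -1.7]
finger_gap: 0.101
grasp_force: 26.2
```

Call:
{"fn": "send_rows", "kwargs": {"motion": [[0, 0.018, -0.064, 0, 5], [0, 0.041, -0.118, 0, 5], [0, 0.069, -0.17, 0, 5], [0, 0.103, -0.217, 0, 5], [0, 0.142, -0.261, 0, 5], [0, 0.185, -0.301, 0, 5], [0, 0.233, -0.335, 0, 5], [0, 0.284, -0.364, 0, 5], [0, 0.338, -0.387, 0, 5], [0, 0.399, -0.405, 0, 5], [0, 0.462, -0.416, 0, 5], [0, 0.536, -0.417, 0, 5]]}}

```text
clock: 11.93
eef_pos: [0.5735, -0.0103, 0.0952]
ee_rot: [-3.139, 0.001, 1.725]
ft_force: [-56.4, -13.6, 27.6]
finger_gap: 0.099
grasp_force: 33.4
```

Call:
{"fn": "send_rows", "kwargs": {"motion": [[0, 0, 0, 0, 5], [0, 0, 0, 0, 30], [0, 0, 0, 0, 30], [0, 0, 0, 0, 30], [0, 0, 0, 0, 30], [0, 0, -0.2, 0, 30], [0, 0, -0.5, 0, 30], [0, 0, -0.5, 0, 30], [0, -0.3, -0.7, 0, 40], [0, -0.6, -0.7, -0.1, 40], [0, -0.6, -0.7, -0.1, 40], [0, -0.6, -0.7, -0.1, 40]]}}

```text
clock: 12.93
eef_pos: [0.4836, -0.024, 0.1988]
ee_rot: [3.14, 0.001, 1.83]
ft_force: [0.8, 0.1, 1.2]
finger_gap: 0.466
grasp_force: 0.0
```

```bash
python3 - <<'E'
from h import *
s=env.state(); print(tray(s["eef_pos"]),s["ee_rot"],s["finger_gap"])
i,d,P=cam("wrist"); q=tray(P); x,y,h=q[...,0],q[...,1],q[...,2]; save(i,"w5",k=1.2)
def f(nm,m):
    Q=q[m]
    if len(Q): print(nm,len(Q),np.median(Q,0).round(4),Q.max(0).round(3),Q.min(0).round(3))
    else: print(nm,0)
f("L",(abs(x-.005)<.04)&(y<.09)&(y>.04)&(h>.1)&(h<.125)); f("R",(abs(x-.005)<.04)&(y>-.09)&(y<-.04)&(h>.1)&(h<.125))
f("F",(abs(y)<.045)&(x>.03)&(x<0.09)&(h>.1)&(h<.125))
f("pL",(abs(x+.055)<.03)&(abs(y-.06)<.02)&(h>.074)&(h<.09)); f("pR",(abs(x+.055)<.03)&(abs(y+.06)<.02)&(h>.074)&(h<.09))
goto((.4585,-.395,.19),.282+np.pi/2)
E
```

```text
[-0.02619907  0.00165115  0.19875445] [3.14040249e+00 8.89681508e-04 1.82955554e+00] 0.46588743796690096
L 1647 [0.0047 0.0686 0.1114] [0.045 0.073 0.114] [-0.035  0.063  0.106]
R 748 [-0.0103 -0.0652  0.1111] [ 0.016 -0.062  0.114] [-0.035 -0.072  0.101]
F 1521 [0.0603 0.0036 0.1112] [0.067 0.045 0.114] [ 0.056 -0.045  0.104]
pL 384 [-0.0614  0.0576  0.08  ] [-0.043  0.065  0.083] [-0.071  0.047  0.074]
pR 397 [-0.0454 -0.0656  0.0801] [-0.03  -0.046  0.09 ] [-0.068 -0.067  0.074]
rows [-2.345 -0.804  0.057] roll -0.023
```

All three panels are upright, and the 56 N at the far bar shows it reached its stop. Going to the board, and checking the tray pose from the saved view.

Call:
{"fn": "send_rows", "kwargs": {"motion": [[-1, -0.4, 0, -0.02, 40], [-1, -0.4, 0, -0.02, 40], [-1, -0.4, 0, -0.02, 40], [-1, -0.4, 0, -0.02, 40], [-1, -0.4, 0, -0.02, 40]]}}

```text
clock: 13.4
eef_pos: [0.4669, -0.1902, 0.197]
ee_rot: [3.141, 0.002, 1.846]
ft_force: [-0.5, 0.3, -1.0]
finger_gap: 0.468
grasp_force: 0.0
```

Call:
{"fn": "send_rows", "kwargs": {"motion": [[-0.8, -0.25, 0, 0, 40], [-0.8, -0.25, 0, 0, 40], [-0.8, -0.25, 0, 0, 40], [-0.8, -0.25, 0, 0, 40], [-0.8, -0.25, 0, 0, 40]]}}

```text
clock: 13.82
eef_pos: [0.464, -0.312, 0.1965]
ee_rot: [3.142, -0.0, 1.848]
ft_force: [0.0, 1.2, 0.2]
finger_gap: 0.47
grasp_force: 0.0
```

```bash
python3 - <<'E'
from h import *
i,d,P=cam("wrist"); save(i,"w6",k=1.2); s=env.state(); print(s["eef_pos"],s["ee_rot"],s["clock"])
rect(P,near(P,.459,-.395,.075,.085,.12),"boardtop"); rect(P,near(P,.459,-.395,.08,.03,.045),"stand")
goto((.4585,-.395,.15),.282+np.pi/2)
q=tray(np.load("w2.npz")["P"]); x,y,h=q[...,0],q[...,1],q[...,2]
for nm,m in (("L",(y>.09)&(y<.155)&(h>.02)&(h<.06)&(abs(x)<.09)),("R",(y<-.09)&(y>-.155)&(h>.018)&(h<.06)&(abs(x)<.09)),("tray",(abs(y)<.078)&(x>-.09)&(x<.09)&(h>.004)&(h<.06))):
    Q=q[m]; print(nm,np.percentile(Q[:,0],[.5,1,99,99.5]).round(4),np.percentile(Q[:,1],[.5,1,99,99.5]).round(4))
zt=np.load("top.npz")["P"]; q=tray(zt); x,y,h=q[...,0],q[...,1],q[...,2]
for nm,m in (("Lt",(y>.09)&(y<.155)&(h>.02)&(h<.06)&(abs(x)<.09)),("Rt",(y<-.09)&(y>-.155)&(h>.018)&(h<.06)&(abs(x)<.09))):
    Q=q[m]; print(nm,np.percentile(Q[:,0],[.5,1,99,99.5]).round(4))
E
```

```text
[ 0.46395664 -0.31041216  0.19672593] [ 3.14159164e+00 -8.23069431e-04  1.84996705e+00] 13.8667
boardtop 1211 [ 457.8 -394.8] [  8.2 110.9] 16.19 [[438.0, -343.0], [469.0, -449.0], [477.0, -447.0], [446.0, -340.0]] z 0.097
stand 1872 [ 457.6 -394.2] [ 30.1 129.4] 16.16 [[425.0, -336.0], [461.0, -461.0], [490.0, -452.0], [454.0, -328.0]] z 0.037
rows [-0.532 -0.19   0.311] roll -0.003
L [-0.0517 -0.0512  0.0551  0.0552] [0.0902 0.0905 0.1503 0.1505]
R [-0.0511 -0.0505  0.056   0.0561] [-0.1506 -0.1501 -0.0905 -0.0902]
tray [-0.0696 -0.0682  0.0664  0.0674] [-0.0771 -0.0762  0.0763  0.0772]
Lt [-0.0502 -0.05    0.0567  0.0572]
Rt [-0.0498 -0.0495  0.0572  0.0577]
```

Call:
{"fn": "send_rows", "kwargs": {"motion": [[-0.27, -0.1, 0, -0.003, 40], [-0.53, -0.193, 0, -0.003, 40], [-0.53, -0.193, 0.1, -0.003, 40], [-0.53, -0.193, 0.35, -0.003, 40], [-0.53, -0.193, 0.6, -0.003, 40], [-0.53, -0.193, 0.87, -0.003, 40], [-0.53, -0.193, 0.87, -0.003, 40], [-0.53, -0.193, 0.87, -0.003, 4], [-0.53, -0.193, 0.87, -0.003, 4], [-0.53, -0.193, 0.87, -0.003, 4], [-0.53, -0.193, 0.87, -0.003, 4]], "newtons": 50}}

```text
clock: 14.78
eef_pos: [0.4588, -0.3951, 0.0699]
ee_rot: [3.139, 0.005, 1.855]
ft_force: [0.7, 1.5, 7.6]
finger_gap: 0.083
grasp_force: 50.0
```

Call:
{"fn": "send_rows", "kwargs": {"motion": [[0, 0, 0, 0, 4], [0, 0, 0, 0, 4], [0, 0, 0, 0, 4], [0, 0, 0, 0, 4], [0, 0, 0, 0, 4]]}}

```text
clock: 15.2
eef_pos: [0.4588, -0.3952, 0.0699]
ee_rot: [3.139, 0.005, 1.855]
ft_force: [0.7, 1.3, 7.8]
finger_gap: 0.085
grasp_force: 50.0
```

Call:
{"fn": "send_rows", "kwargs": {"motion": [[0, 0, -0.08, 0, 4], [0, 0, -0.16, 0, 4], [0, 0, -0.24, 0, 4], [0, 0, -0.4, 0, 4], [0, 0, -0.6, 0, 4], [0, 0, -0.8, 0, 4], [0, 0, -0.95, 0, 4], [0, 0, -0.95, 0, 4], [0, 0, -0.95, 0, 4]]}}

```text
clock: 15.95
eef_pos: [0.4578, -0.3945, 0.2116]
ee_rot: [3.14, 0.004, 1.854]
ft_force: [-0.3, -0.1, -2.4]
finger_gap: 0.082
grasp_force: 49.0
```

```bash
python3 - <<'E'
from h import *
c,s_=np.cos(TY),np.sin(TY); g=TO+np.array([-.056*c,-.056*s_]); print(g)
i,d,P=cam("wrist"); save(i,"w7",k=1.2); s=env.state(); print(s["eef_pos"],s["ee_rot"],s["clock"],s["finger_gap"],s["ft_force"])
goto((g[0],g[1],.21),TY+np.pi/2)
zb=s["eef_pos"][2]; e=s["eef_pos"]
m=near(P,e[0],e[1],.075,zb+.015,zb+.045); Q=rect(P,m,"board top"); 
E
```

```text
[ 0.45435417 -0.03013461]
[ 0.45746063 -0.39409637  0.20988355] [3.14128735e+00 7.20850954e-04 1.85448309e+00] 16.0 0.08293014452996095 [ 0.41275748  0.51587345 -2.63554077]
rows [ 2.335e+00  6.590e-01 -2.000e-03] roll 0.125
board top 6433 [ 454.9 -383.8] [81.4 45.6] 81.66 [[426.0, -421.0], [472.0, -427.0], [483.0, -347.0], [438.0, -340.0]] z 0.2389
```

View pics/w7.png

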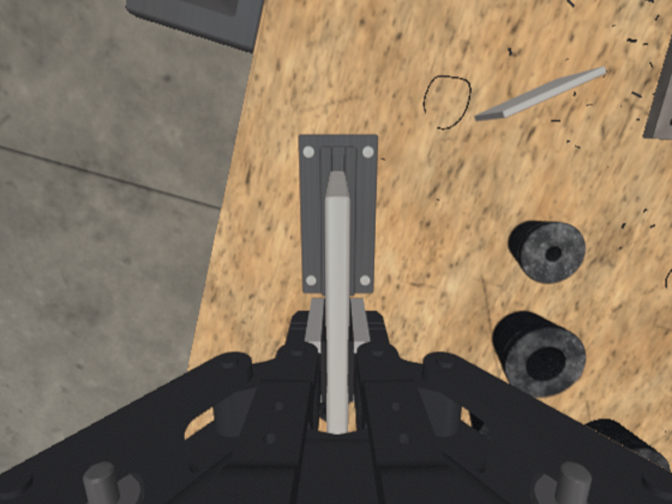

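The board is held squarely on its centre (337,300), clear of the stand. Carrying it to the tray.

Call:
{"fn": "send_rows", "kwargs": {"motion": [[0.25, 0.07, 0, 0, 4], [0.5, 0.14, 0, 0, 4], [0.75, 0.21, 0, 0, 4], [1, 0.28, 0, 0, 4], [1, 0.28, 0, 0, 4]]}}

```text
clock: 16.42
eef_pos: [0.4549, -0.2324, 0.2087]
ee_rot: [-3.14, -0.004, 1.859]
ft_force: [1.1, -0.8, -1.1]
finger_gap: 0.086
grasp_force: 49.0
```

Call:
{"fn": "send_rows", "kwargs": {"motion": [[0.25, 0.07, 0, 0, 4], [0.5, 0.14, 0, 0, 4], [0.75, 0.21, 0, 0, 4], [1, 0.28, 0, 0, 4], [1, 0.28, 0, 0, 4], [1, 0.28, 0, 0, 4]]}}

```text
clock: 16.92
eef_pos: [0.4538, -0.0811, 0.2089]
ee_rot: [-3.14, -0.001, 1.858]
ft_force: [0.7, -0.2, -0.5]
finger_gap: 0.088
grasp_force: 49.0
```

Call:
{"fn": "send_rows", "kwargs": {"motion": [[0.1, 0.03, 0, 0.04, 4], [0.2, 0.06, 0, 0.08, 4], [0.33, 0.1, 0, 0.125, 4], [0.33, 0.1, 0, 0.125, 4], [0.33, 0.1, 0, 0.125, 4]]}}

```text
clock: 17.33
eef_pos: [0.4548, -0.0317, 0.2089]
ee_rot: [-3.141, -0.0, 1.724]
ft_force: [-0.2, -0.5, -1.4]
finger_gap: 0.083
grasp_force: 48.9
```

```bash
python3 - <<'E'
from h import *
g=(.4544,-.0301)
i,d,P=cam("wrist"); save(i,"w8",k=1.2); s=env.state(); print(s["eef_pos"],s["ee_rot"],s["clock"],s["ft_force"])
goto((g[0],g[1],.21),TY+np.pi/2)
i,d,P=cam("top"); q=tray(P)
x,y,h=q[...,0],q[...,1],q[...,2]
for nm,m in (("F",(abs(y)<.05)&(x>.03)&(x<.09)&(h>.1)&(h<.125)),("Lp",(abs(y-.06)<.02)&(x<-.03)&(x>-.085)&(h>.072)&(h<.09)),("Rp",(abs(y+.06)<.02)&(x<-.03)&(x>-.085)&(h>.072)&(h<.09))):
    Q=q[m]
    if len(Q)>5: print(nm,len(Q),Q.min(0).round(4),Q.max(0).round(4))
E
```

```text
[ 0.45490873 -0.03210978  0.20900669] [-3.14083334e+00  9.14965316e-05  1.72387162e+00] 17.3833 [ 0.01387224  0.43481694 -1.25282518]
rows [ 0.014 -0.001 -0.007] roll 0.0
F 111 [ 0.0588 -0.0494  0.1055] [0.0683 0.0089 0.1165]
Lp 43 [-0.0695  0.0471  0.0723] [-0.0481  0.0654  0.0852]
```

View pics/w8.png

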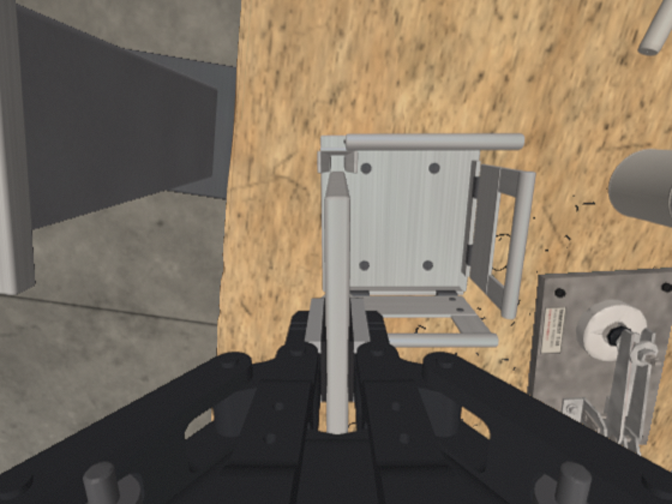

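The board is over the groove line, with the left post's flare centred at (338,155). Starting the descent into the flare.

Call:
{"fn": "send_rows", "kwargs": {"motion": [[0.014, 0, 0.1, 0, 4], [0.014, 0, 0.2, 0, 4], [0.014, 0, 0.3, 0, 4], [0.014, 0, 0.38, 0, 4], [0.014, 0, 0.43, 0, 4], [0.014, 0, 0.47, 0, 4], [0.014, 0, 0.5, 0, 4], [0.014, 0, 0.53, 0, 4], [0.014, 0, 0.53, 0, 4]]}}

```text
clock: 18.18
eef_pos: [0.4544, -0.0292, 0.1295]
ee_rot: [-3.141, -0.0, 1.723]
ft_force: [-0.2, 0.8, -0.4]
finger_gap: 0.084
grasp_force: 49.0
```

Call:
{"fn": "send_rows", "kwargs": {"motion": [[0, 0, 0.04, 0, 4], [0, 0, 0.08, 0, 4], [0, 0, 0.12, 0, 4], [0, 0, 0.16, 0, 4], [0, 0, 0.2, 0, 4], [0, 0, 0.2, 0, 4]]}}

```text
clock: 18.68
eef_pos: [0.454, -0.0289, 0.0987]
ee_rot: [-3.14, -0.001, 1.723]
ft_force: [-0.0, 0.1, -1.1]
finger_gap: 0.084
grasp_force: 49.0
```

Call:
{"fn": "send_rows", "kwargs": {"motion": [[0, 0, 0.04, 0, 4], [0, 0, 0.08, 0, 4], [0, 0, 0.12, 0, 4], [0, 0, 0.15, 0, 4], [0, 0, 0.17, 0, 4], [0, 0, 0.185, 0, 4], [0, 0, 0.2, 0, 4], [0, 0, 0.2, 0, 4]]}}

```text
clock: 19.35
eef_pos: [0.4547, -0.029, 0.0701]
ee_rot: [3.141, 0.0, 1.724]
ft_force: [-1.0, 0.3, 0.1]
finger_gap: 0.083
grasp_force: 49.3
```

Call:
{"fn": "send_rows", "kwargs": {"motion": [[0, 0, 0.012, 0, 4], [0, 0, 0.012, 0, 4], [0, 0, 0.012, 0, 35], [0, 0, 0.012, 0, 35], [0, 0, 0.012, 0, 35], [0, 0, 0.012, 0, 35], [0, 0, -0.2, 0, 35], [0, 0, -0.4, 0, 35], [0, 0, -0.7, 0, 35], [0, 0, -1, 0, 35], [0, 0, -1, 0, 35], [0, 0, -1, 0, 35]]}}

```text
clock: 20.35
eef_pos: [0.4555, -0.0294, 0.2222]
ee_rot: [3.136, 0.003, 1.724]
ft_force: [-0.7, 0.6, -0.7]
finger_gap: 0.411
grasp_force: 0.0
```

```bash
python3 - <<'E'
from h import *
i,d,P=cam("wrist"); save(i,"w9",k=1.2); s=env.state(); print(s["eef_pos"],s["clock"],s["ft_force"])
q=tray(P); x,y,h=q[...,0],q[...,1],q[...,2]
def f(nm,m):
    Q=q[m]; print(nm,len(Q)); 
    if len(Q): print(np.median(Q,0).round(4),Q.min(0).round(4),Q.max(0).round(4))
f("board",(abs(x+.055)<.025)&(abs(y)<.065)&(h>.088)&(h<.13))
f("L",(abs(x-.005)<.035)&(y<.09)&(y>.04)&(h>.1)&(h<.125)); f("R",(abs(x-.005)<.035)&(y>-.09)&(y<-.04)&(h>.1)&(h<.125))
f("F",(abs(y)<.045)&(x>.03)&(x<0.09)&(h>.1)&(h<.125))
E
```

```text
[ 0.45461234 -0.02913023  0.22010108] 20.4 [ 0.73220252 -0.22379652 -0.5895806 ]
board 1322
[-0.0559  0.0033  0.0974] [-0.0606 -0.0649  0.0898] [-0.0302  0.065   0.113 ]
L 1181
[0.0049 0.0686 0.1114] [-0.03   0.064  0.107] [0.04   0.0731 0.1145]
R 430
[ 0.0225 -0.0651  0.1111] [-0.0299 -0.0723  0.1049] [ 0.04   -0.0619  0.1143]
F 1350
[0.06   0.0033 0.1112] [ 0.0564 -0.0449  0.1039] [0.0668 0.0449 0.1141]
```

View pics/w9.png

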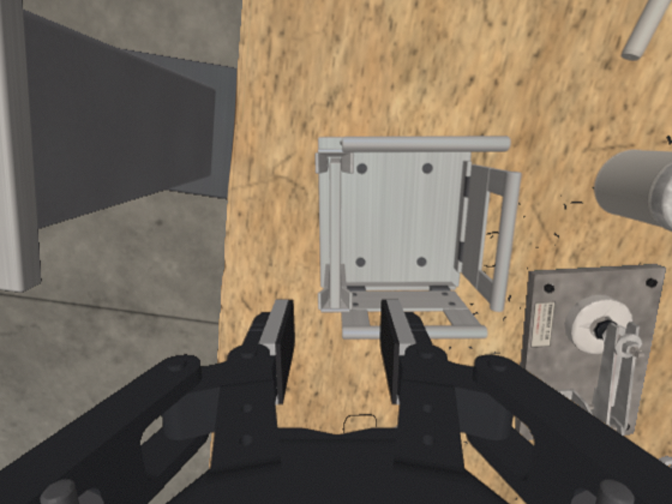

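The board (335,230) sits in both posts, its top at 97.4 mm, so its foot is on the floor. All three bars are at about 111 mm (upright), and the gripper is clear.

```bash
python3 -c "
from station import env
print(env.job_done())"
```

```text
the job is handed in; nothing more can be done
None
```

I raised all three panels upright and slid the board down both grooves to the tray floor, then handed the job in at about 20 s; my final camera check showed everything in place, but the hand-in call gave no verdict.

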